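# Load a rinsed pot mouth-down in the wash rack and lay the retaining bar over it

## Task

Turn the square steel pot upside down and stand it mouth-down in the middle of the wash rack's plate, between the two notched posts, and let go of it. Then lay the retaining bar across the two posts, grip block up and centred end to end, so that it lies fully down in both notches above the pot. Do not drop the pot or the bar, and leave the basket, the bottle and the brush where they are.

Things in the scene. Friction and masses are not known exactly. Their poses are not given: they have to be found in the camera images.
- pot: Square open stainless pot, 60 x 60 mm outside, 70 mm high, walls 4 mm, 0.16 kg; at the start it stands mouth-up on the worktop. Origin: centre of the outside of its bottom; z points from the bottom to the mouth, x and y are square to its flat sides.
- pot_rim (a point): Centre of the pot's mouth, 70 mm from the bottom along the pot's z.
- bar: Straight steel retaining bar, 200 mm long (its x), 30 mm wide (its y), 12 mm thick, 0.4 kg, with a grip block on the middle of its top: 44 mm long (x), 16 mm wide (y), from 12 to 44 mm above the underside. At the start it lies on the worktop, block up. Origin: centre of its underside; z up.
- rack: Steel wash rack fixed to the worktop. Plate 240 mm (its x) x 120 mm (its y), 8 mm thick. Two posts at x = -84 and +84 mm, each 10 mm thick in x and 62 mm wide in y, with an open-topped notch in the top: 38 mm wide in y, floor 88 mm and prong tops 106 mm above the worktop. Origin: centre of the plate's underside; z up.
- rack_spot (a point): Middle of the plate's upper face, 8 mm above the worktop, midway between the posts: where the pot goes. Axes as the rack's.
- rack_seat (a point): Midway between the two notch floors, 88 mm above the worktop: where the centre of the bar's underside comes to lie. Axes as the rack's.
- basket: Bystander: slatted blue plastic basket, 110 x 170 mm, 60 mm high. Origin: centre of its underside.
- bottle: Bystander: closed white bottle, 64 mm in diameter, 160 mm high. Origin: centre of its underside.
- brush: Bystander: brush about 180 mm long, lying along its x. Origin: centre of its underside.

How it is judged:
By the outcome, as a careful person would: the job done as asked, in the order asked, and still so for the second after the job is handed in, with the robot touching nothing.
It also fails if it takes over 72 s, if anything falls off the work surface, if the arm or the gripper's body presses on something with over 40 N, if the wrist force passes 120 N, or if a joint passes its speed limit or range.

## Robot

A 6-joint arm with a two-finger parallel gripper is mounted at the origin on the work surface. World frame = base frame: x ahead of the robot, y to its left, z up, the work surface at z = 0. Lengths are in m, angles in rad, forces in N, time in s.
With the tool pointing down it reaches from about 0.375 to 0.975 m from the base axis. Payload 3.8 kg.
Tool frame: the origin (TCP) lies midway between the tips of the shut fingers; the grasp point (between the pads) lies 19 mm behind it; z points along the fingers, y is the line along which they close (so a half turn about z gives the same grasp; the last joint's range is limited). The gripper opens to 88 mm and grips with 3 to 60 N. Pads are 18 mm wide; open, the fingers measure 123 mm over their backs; the gripper's body (75 mm by 187 mm) begins 45 mm behind the grasp point.
Start: joints at [-1.141, 0.264, 1.604, -0, 1.274, -0.037], TCP at [0.304, -0.603, 0.239] pointing down, gripper open.
Joint ranges: [-2.63, 2.63], [-0.94, 2.18], [0.31, 2.57], [-1.31, 4.45], [0, 2.66], [-2.55, 2.55]. Speed limits (rad/s): [2.57, 2.57, 3.14, 3.14, 3.14, 3.14].

## Interface

Orientations are given as a rotation vector (axis times angle).
In Python, from cell import manip, inverse_kinematics, cams, order gives the robot as it stands. Calls block until the motion is done:
- manip.move_pose(position, orientation): joint-space move of the TCP to a pose.
- manip.move_linear(position, rate=0.15, rot=None): straight line of the TCP; rot=None keeps the orientation; rate is the mean speed in m/s.
- manip.set_joints(angles): joint-space move.
- manip.set_gripper(opening, force=None): finger opening in m; force is the grip in N (None keeps the last); returns when the fingers have stopped.
- manip.dwell(seconds).
- inverse_kinematics(position, orientation): joint angles nearest the present ones, or None.
- manip.state(): the state.
- cams.capture(name): name is "scene" or "top"; returns a dict with "image" (420x560x3 uint8, blue, green, red), "z_map" (420x560 float32, m along the optical axis (not along the pixel's ray), 0 where there is no reading), "intrinsics" (3x3 intrinsics, pixels), "k1" (the pictures are not rectified: a ray, as slopes to the right and down, at radius r is drawn at 1 + k1 r^2 times it, then the intrinsics apply), "position" and "orientation" of the camera in the world. Camera axes: x right, y down, z forward; pixel columns grow to the right and rows downward; lengths in m; the calibration is good to about 2 mm. A picture is of the moment at which its call begins.
A pose or a line that the arm cannot do raises manip.IKError and nothing moves.
- order.close_job(): hands the job in; it is judged then, once.
The state is a dict: "clock": time; "joint_pos": joint angles; "joint_velocities": joint speeds; "tau": joint torques, N m; "tool_pos": TCP position; "tcp_rot": TCP orientation; "contact_force": force on the tool from outside, world axes, zero at the start; "moment": the same for the moment, N m; "gripper_width": finger opening in m; "grasp_force": force on a finger pad.
Only numpy, scipy, OpenCV 4.12 (cv2) and the standard library are available. Lean on these libraries where they do the work, as an engineer would, in place of code of your own. Each camera call takes 0.05 s, during which the arm holds its last target. There are 200 camera calls.

## Working session

There is one attempt and no reset: what is moved stays moved. The work goes in short steps, each a Python script; the robot and the scene stay as the last script left them, time stands still between calls to the robot, and variables do not carry over. Pictures are saved under pics/ and viewed, at most 10 in all, crops included, and the job is handed in when it is done.

```bash
ls; mkdir -p pics; python3 - <<'E'
from cell import manip,cams
import cv2,numpy as np
for n in("scene","top"):
    c=cams.capture(n); cv2.imwrite(f"pics/{n}0.png",c["image"]); np.savez(f"{n}0.npz",**c)
    print(n,c["position"],c["orientation"],c["intrinsics"],c["k1"])
print(manip.state())
E
```

```text
pics
scene [1.55259947 0.00709047 0.8803132 ] [-1.73023217 -1.71690035  0.77914292] [[424.31643588   0.         274.28743057]
 [  0.         424.31643588 204.7193042 ]
 [  0.           0.           1.        ]] 0.0174197116543904
top [0.5050447  0.0082357  1.54715331] [-2.20820865  2.15188081 -0.09256951] [[507.5244593    0.         291.76652463]
 [  0.         507.5244593  206.30663024]
 [  0.           0.           1.        ]] -0.03848943457789117
{'clock': 0.1, 'joint_pos': array([-1.14090020e+00,  2.64663997e-01,  1.60523321e+00,  2.99657744e-06,
        1.27370840e+00, -3.68995985e-02]), 'joint_velocities': array([ 0.00142171, -0.00021826, -0.00250927, -0.00168853, -0.00028762,
        0.00211625]), 'tau': array([ 1.42418194e-03, -5.03618610e+01, -3.58070040e+01,  7.30884215e-02,
        2.32926942e-02, -7.22360642e-05]), 'tool_pos': array([ 0.30349906, -0.60219922,  0.23752411]), 'tcp_rot': array([-3.05449098e+00, -7.26143872e-01,  6.12524773e-04]), 'contact_force': array([-0.57380079,  0.09105972,  0.58452461]), 'moment': array([ 0.00897184,  0.0027104 , -0.00252519]), 'grasp_force': 0.0, 'gripper_width': 0.0881670829990467}
```

View pics/top0.png

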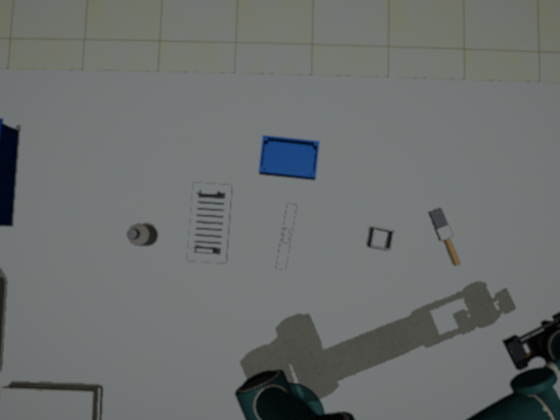

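View pics/scene0.png

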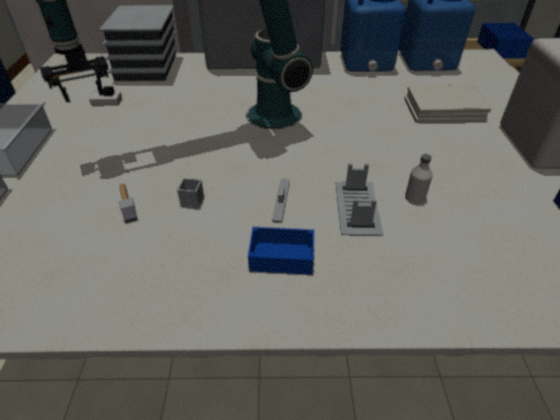

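Top view: pot at (380,238), bar at (286,236) with its block in the middle, rack at (210,222), basket (289,157), bottle (142,234), brush (444,236). The scene view shows the same objects from the front; the bar lies between the pot and the rack. Next I turn these into world positions using depth.

```bash
cat > h.py <<'E'
import numpy as np,cv2
from scipy.spatial.transform import Rotation as R
def cloud(c):
    K=np.asarray(c["intrinsics"]);k1=float(c["k1"]);Z=np.asarray(c["z_map"],float)
    v,u=np.mgrid[:Z.shape[0],:Z.shape[1]]
    p=cv2.undistortPoints(np.stack([u,v],-1).reshape(-1,1,2).astype(float),K,np.array([k1,0,0,0.])).reshape(*Z.shape,2)
    P=np.concatenate([p,np.ones(Z.shape+(1,))],-1)*Z[...,None]
    W=P@R.from_rotvec(c["orientation"]).as_matrix().T+np.asarray(c["position"])
    W[Z==0]=np.nan
    return W
def rays(c,px):
    K=np.asarray(c["intrinsics"])
    p=cv2.undistortPoints(np.asarray(px,float).reshape(-1,1,2),K,np.array([float(c["k1"]),0,0,0.])).reshape(-1,2)
    return np.c_[p,np.ones(len(p))]@R.from_rotvec(c["orientation"]).as_matrix().T
def at_z(c,px,z):
    d=rays(c,px);o=np.asarray(c["position"]);return o+d*((z-o[2])/d[:,2:3])
E
python3 - <<'E'
from h import *
np.set_printoptions(precision=4,suppress=True)
rois={"top":dict(pot=(362,220,398,256),bar=(270,198,304,274),rack=(182,176,238,268),bottle=(120,216,164,252),basket=(254,130,325,184),brush=(424,202,466,270)),
"scene":dict(pot=(172,172,212,214),bar=(266,174,298,226),rack=(328,158,388,240))}
for n in rois:
    c=dict(np.load(n+"0.npz"));W=cloud(c)
    f=W[100:260,100:400] if n=="top" else W[270:330,100:400]
    print(n,"table z",np.nanmedian(f[...,2]),np.nanstd(f[...,2][abs(f[...,2])<.02]))
    for k,(a,b,d,e) in rois[n].items():
        w=W[b:e,a:d].reshape(-1,3);nn=np.isnan(w[:,0]).mean();w=w[~np.isnan(w[:,0])]
        q=w[w[:,2]>.006]
        r=cv2.minAreaRect((q[:,:2]*1000).astype(np.float32))
        print(k,len(q),"nan%.2f"%nn,"zq",np.percentile(q[:,2],[5,50,95,100]),"rect",r)
    ims=[]
    for k in("pot","bar","rack"):
        a,b,d,e=rois[n][k];im=cv2.resize(c["image"][b:e,a:d],None,fx=8 if k=="pot" else 5,fy=8 if k=="pot" else 5,interpolation=cv2.INTER_CUBIC)
        ims.append(cv2.copyMakeBorder(im,0,470-im.shape[0],0,10,cv2.BORDER_CONSTANT))
    o=np.hstack(ims);cv2.imwrite(f"pics/{n}crop.png",np.clip(o*1.7,0,255));print(o.shape)
E
```

```text
top table z 0.0015873632231256929 0.004242935540473747
pot 435 nan0.00 zq [0.0064 0.0296 0.0731 0.0795] rect ((544.7796020507812, -261.9601135253906), (105.95480346679688, 107.55338287353516), 1.467597246170044)
bar 779 nan0.00 zq [0.0066 0.012  0.0445 0.0528] rect ((544.2545776367188, 20.011024475097656), (227.1687774658203, 100.50424194335938), 1.6532820463180542)
rack 2645 nan0.00 zq [0.0064 0.0101 0.0879 0.1146] rect ((581.208251953125, 255.2901611328125), (277.4774169921875, 168.0233612060547), 1.8432751893997192)
bottle 628 nan0.00 zq [0.007  0.1049 0.1622 0.1669] rect ((537.88427734375, 460.25628662109375), (134.51368713378906, 103.43212127685547), 89.90921783447266)
basket 1551 nan0.00 zq [0.0064 0.0115 0.0635 0.0726] rect ((786.3562622070312, 18.94072723388672), (165.15232849121094, 215.9130401611328), 1.485571026802063)
brush 794 nan0.00 zq [0.0066 0.0176 0.025  0.0336] rect ((556.634521484375, -460.8288879394531), (204.5550994873047, 126.392333984375), 0.3200559616088867)
(470, 768, 3)
scene table z -0.00036916445116635943 0.0018798728051875372
pot 638 nan0.00 zq [0.0117 0.0462 0.0691 0.0712] rect ((544.0515747070312, -254.9857177734375), (63.440975189208984, 65.25041198730469), 79.37528991699219)
bar 409 nan0.01 zq [0.008  0.0117 0.0432 0.0483] rect ((544.7656860351562, 25.090526580810547), (30.334308624267578, 201.23841857910156), 81.70282745361328)
rack 2031 nan0.00 zq [0.0064 0.012  0.0925 0.1078] rect ((581.0382690429688, 258.7890625), (119.22653198242188, 241.24246215820312), 87.635009765625)
(470, 810, 3)[ WARN:0@0.615] global loadsave.cpp:1063 imwrite_ Unsupported depth image for selected encoder is fallbacked to CV_8U.
```

View pics/topcrop.png

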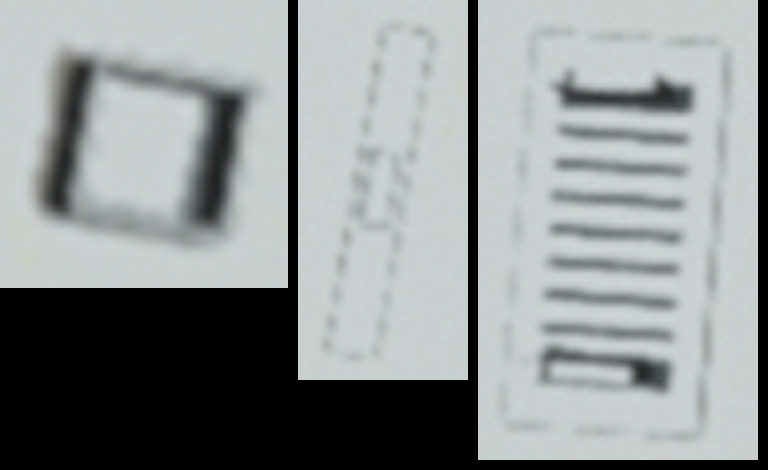

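The crop shows the pot's rim square, the dashed outlines of the bar and the plate, and the two posts along the rack's x (close to world x). The depth from the scene camera gives rectangles that match the known sizes.

Turning the pot over in a single grasp would drive the gripper body into the table. I'll do it as two 90° pitches, laying the pot on its side in between. I'm checking reachability for that now.

```bash
cat >> h.py <<'E'
def tool(heading,pitch):
    """tool z at `pitch` deg below horizontal along `heading` deg (pitch>90 leans back); tool y horizontal"""
    a,p=np.radians([heading,pitch]);e=np.array([np.cos(a),np.sin(a),0]);z=np.cos(p)*e-np.sin(p)*np.array([0,0,1.])
    y=np.array([-np.sin(a),np.cos(a),0]);return z,np.c_[np.cross(y,z),y,z]
def pose(g,heading,pitch,flip=0,back=0.):
    """TCP pose for grasp point g; back = retreat along the tool"""
    z,M=tool(heading,pitch)
    if flip: M=M@np.diag([-1,-1,1.])
    return np.asarray(g)+(.019-back)*z,R.from_matrix(M).as_rotvec()
E
python3 - <<'E'
from h import *
from cell import inverse_kinematics as ik
np.set_printoptions(precision=3,suppress=True)
c=dict(np.load("scene0.npz"));W=cloud(c)
w=W[172:214,172:212].reshape(-1,3)
for lo,hi in((.01,.08),(.03,.08),(.05,.08),(.062,.08)):
    q=w[(w[:,2]>lo)&(w[:,2]<hi)];r=cv2.minAreaRect((q[:,:2]*1000).astype(np.float32));print(lo,len(q),r)
w=W[158:240,328:388].reshape(-1,3);q=w[w[:,2]>.05];r=cv2.minAreaRect((q[:,:2]*1000).astype(np.float32));print("posts",r)
w=W[174:226,266:298].reshape(-1,3);q=w[w[:,2]>.03];r=cv2.minAreaRect((q[:,:2]*1000).astype(np.float32));print("block",r)
def t(n,g,h,p):
    for f in(0,1):
        for b in(0,.15):
            print(n,f,b,ik(*pose(g,h,p,f,b)))
t("pick1",(.544,-.255,.05),-10.6,110)
for x in(.6,.66,.72):t(f"lay{x}",(x,-.25,.035),-10.6,20)
for x in(.66,.72):t("pick2",(x,-.25,.045),-10.6,110)
for p in (20,25):t("place",(.581,.244,.058),87.6,p)
t("bar",(.545,.025,.035),-8.3,90)
t("seat",(.581,.259,.123),-2.4,90)
E
```

```text
0.01 619 ((544.0515747070312, -254.9857177734375), (63.440975189208984, 65.25041198730469), 79.37528991699219)
0.03 472 ((544.0115966796875, -255.19869995117188), (63.00757598876953, 65.25041198730469), 79.37528991699219)
0.05 275 ((544.0418090820312, -255.0840301513672), (61.9113655090332, 64.31089782714844), 80.53138732910156)
0.062 135 ((544.0142822265625, -255.30738830566406), (61.565879821777344, 64.2314453125), 80.64767456054688)
posts ((580.3277587890625, 259.27691650390625), (62.603919982910156, 184.1813507080078), 87.54207611083984)
block ((546.7249145507812, 24.636085510253906), (16.090139389038086, 46.84871292114258), 80.37873840332031)
pick1 0 0 [-0.435  0.525  1.694 -0.089  1.263 -1.779]
pick1 0 0.15 [-0.418  0.474  1.483 -0.079  1.525 -1.786]
pick1 1 0 [-0.435  0.525  1.694 -0.089  1.263  1.363]
pick1 1 0.15 [-0.418  0.474  1.483 -0.079  1.525  1.355]
lay0.6 0 0 [-0.639  0.505  2.436  2.644  1.043  1.673]
lay0.6 0 0.15 None
lay0.6 1 0 [-0.639  0.505  2.436  2.644  1.043 -1.469]
lay0.6 1 0.15 None
lay0.66 0 0 [-0.552  0.539  2.335  2.722  0.974  1.686]
lay0.66 0 0.15 Non
[... 915 characters left out ...]
]
place 1 0.15 [-0.381  0.564  1.97   1.099  1.469 -0.998]
place 0 0 [-0.126  0.58   2.022  1.268  1.241  2.143]
place 0 0.15 [-0.356  0.493  1.982  1.061  1.411  2.209]
place 1 0 [-0.126  0.58   2.022  1.268  1.241 -0.999]
place 1 0.15 [-0.356  0.493  1.982  1.061  1.411 -0.932]
bar 0 0 [ 0.     0.265  2.062 -0.     0.814 -1.426]
bar 0 0.15 [ 0.     0.078  1.959 -0.     1.104 -1.426]
bar 1 0 [0.    0.265 2.062 0.    0.814 1.716]
bar 1 0.15 [0.    0.078 1.959 0.    1.104 1.716]
seat 0 0 [ 0.38   0.304  1.815 -0.     1.023 -1.149]
seat 0 0.15 [ 0.38   0.182  1.674 -0.     1.285 -1.149]
seat 1 0 [ 0.38   0.304  1.815 -0.     1.023  1.993]
seat 1 0.15 [ 0.38   0.182  1.674 -0.     1.285  1.993]
```

Reachable throughout. Now step 1: pick the pot up leaning inward, pitch it 90° and lay it on its side.

```bash
cat >> h.py <<'E'
def go(m,g,h,p,f=1,back=0.,up=0.): m.move_pose(*pose(np.add(g,(0,0,up)),h,p,f,back))
def lin(m,g,h,p,f=1,back=0.,up=0.,rate=.12):
    P,r=pose(np.add(g,(0,0,up)),h,p,f,back);m.move_linear(P,rate=rate,rot=r)
def down(m,dmax,thr=4.,step=.001):
    """lower straight until contact; returns travel"""
    m.dwell(.2);f0=m.state()["contact_force"][2];d=0
    while d<dmax:
        p=np.array(m.state()["tool_pos"]) if d==0 else p
        d+=step;m.move_linear(p-[0,0,d],rate=.02)
        if abs(m.state()["contact_force"][2]-f0)>thr:break
    return d,m.state()["contact_force"][2]-f0
def st(m,t=""):
    s=m.state();print(t,"t%.1f"%s["clock"],"w%.4f"%s["gripper_width"],"gf%.1f"%s["grasp_force"],"F",np.round(s["contact_force"],1),"p",np.round(s["tool_pos"],4))
E
python3 - <<'E'
from h import *
from cell import manip as m,cams
H=-10.;e=np.array([np.cos(np.radians(H)),np.sin(np.radians(H)),0])
g=np.array([.544,-.255,.05])+.006*e
go(m,g,H,110,back=.12);lin(m,g,H,110);st(m,"at")
m.set_gripper(.03,30);st(m,"grip")
lin(m,g,H,110,up=.2);st(m,"up")
H2=-19.;L=np.array([.70,-.24,.037])
go(m,L,H2,20,up=.15);st(m,"pitched")
lin(m,L,H2,20,up=.008);print(down(m,.014,3.));st(m,"laid")
c=cams.capture("scene");cv2.imwrite("pics/lay.png",cv2.resize(c["image"][60:300,60:400],None,fx=2,fy=2))
E
```

```text
at t2.9 w0.0885 gf0.0 F [-0.4  0.8  0.1] p [ 0.5445 -0.2553  0.033 ]
grip t3.5 w0.0599 gf30.0 F [ 0.3 -1.4  2.4] p [ 0.5438 -0.2553  0.0326]
up t5.3 w0.0596 gf30.0 F [ 0.  -0.1 -0.8] p [ 0.5431 -0.2547  0.2311]
pitched t7.9 w0.0598 gf30.0 F [ 0.2  0.6 -1.7] p [ 0.7174 -0.2459  0.1812]
(0.009000000000000001, np.float64(6.518911063929648))
laid t11.7 w0.0598 gf30.0 F [-2.7  1.2  4.7] p [ 0.7178 -0.2462  0.032 ]
```

View pics/lay.png

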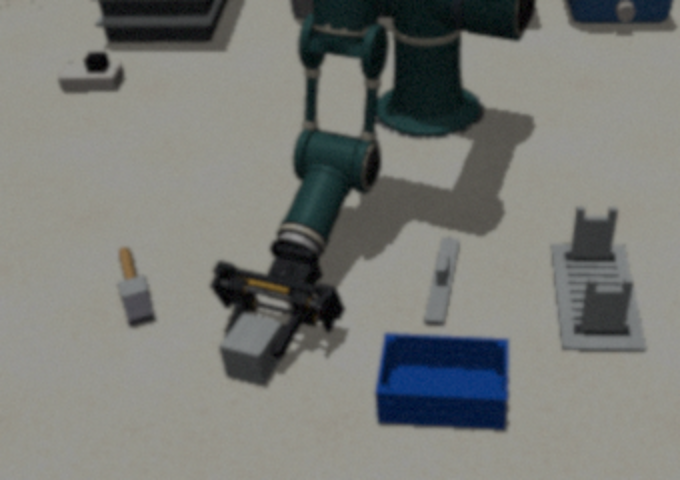

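The pot lies on its side on the table in the gripper (around (250,345) in this crop), bottom outward and clear of the basket. Now release, back off, and measure it.

```bash
python3 - <<'E'
from h import *
from cell import manip as m,cams
H2=-19.
m.set_gripper(.085);st(m,"rel")
s=m.state();z,_=tool(H2,20);g=s["tool_pos"]-.019*z;np.save("g1.npy",g)
m.move_linear(s["tool_pos"]-.075*z,rate=.12);m.move_linear(s["tool_pos"]-.075*z+[0,0,.2],rate=.2);st(m,"up")
c=cams.capture("scene");W=cloud(c);m_=(abs(W[...,0]-.74)<.09)&(abs(W[...,1]+.25)<.075)&(W[...,2]>.008)&(W[...,2]<.08)
q=W[m_];print(cv2.minAreaRect((q[:,:2]*1000).astype(np.float32)),np.percentile(q[:,2],[50,95,100]))
e=np.array([np.cos(np.radians(H2)),np.sin(np.radians(H2)),0]);print("g",g,"kin centre",g+.015*e)
E
```

```text
rel t12.3 w0.0850 gf0.0 F [ 0.5 -0.4  0.4] p [ 0.7172 -0.2459  0.0304]
up t14.2 w0.0848 gf0.0 F [-0.2  0.9 -0.3] p [ 0.65   -0.2228  0.2542]
((717.6795043945312, -242.30142211914062), (63.42182159423828, 74.32785034179688), 71.13753509521484) [0.05608848 0.06114706 0.06401966]
g [ 0.70033573 -0.24012843  0.03690058] kin centre [ 0.71451851 -0.24501195  0.03690058]
```

```bash
python3 - <<'E'
from h import *
from cell import manip as m,cams
H=-19.;e=np.array([np.cos(np.radians(H)),np.sin(np.radians(H)),0])
g=np.array([.716,-.2435,.045])+.015*e
go(m,g,H,110,back=.13);lin(m,g,H,110);st(m,"at")
m.set_gripper(.03,30);st(m,"grip")
lin(m,g,H,110,up=.22);st(m,"up")
H=87.6;e=np.array([np.cos(np.radians(H)),np.sin(np.radians(H)),0])
L=np.array([.5807,.259,.060])-.015*e
go(m,L,H,20,up=.18);lin(m,L,H,20,up=.085);st(m,"over")
ims=[]
for n,(a,b,d,e_) in dict(scene=(300,100,420,250),top=(150,150,330,290)).items():
    c=cams.capture(n);np.savez(n+"1.npz",**c);im=c["image"][b:e_,a:d];ims.append(cv2.resize(im,(int(im.shape[1]*440/im.shape[0]) if n=="scene" else 440,440 if n=="scene" else 342)))
ims=[cv2.copyMakeBorder(i,0,440-i.shape[0],0,8,cv2.BORDER_CONSTANT) for i in ims]
cv2.imwrite("pics/over.png",np.hstack(ims));print(np.hstack(ims).shape)
E
```

```text
at t18.0 w0.0847 gf0.0 F [ 0.1  0.5 -0.1] p [ 0.725  -0.2466  0.0284]
grip t18.5 w0.0597 gf30.0 F [-0.6 -0.4  0.9] p [ 0.7243 -0.2466  0.0276]
up t20.5 w0.0598 gf30.0 F [ 1.1 -0.4 -1. ] p [ 0.7237 -0.2461  0.246 ]
over t23.4 w0.0597 gf30.0 F [-0.5  0.6 -1.6] p [0.5813 0.2618 0.1392]
(440, 808, 3)
```

View pics/over.png

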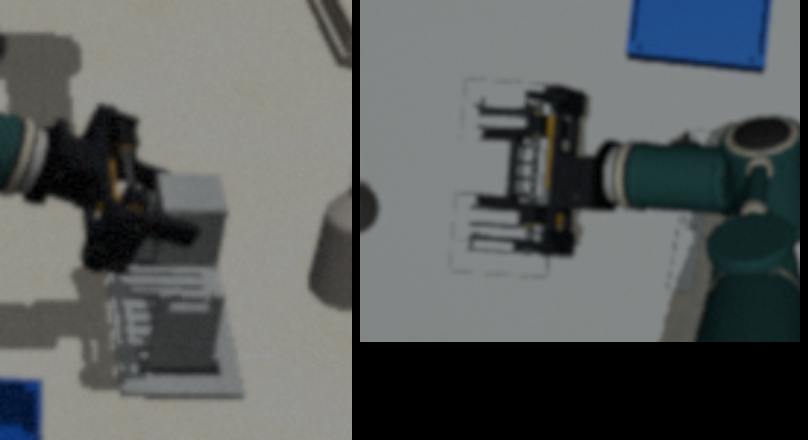

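The scene crop (left) shows the pot inverted above the rack, mouth down, between the posts. The top crop (right) shows the wrist reaching over the bar near (700,170). Before lowering, I check the pot's centring and the wrist's clearance over the bar.

```bash
python3 - <<'E'
from h import *
np.set_printoptions(precision=3,suppress=True)
W=cloud(dict(np.load("scene1.npz")))
k=(abs(W[...,0]-.58)<.05)&(abs(W[...,1]-.265)<.045)&(W[...,2]>.151)&(W[...,2]<.18)
q=W[k];print("pot bottom",len(q),np.percentile(q[:,2],[5,50,95]),"x",np.percentile(q[:,0],[1,99]),"y",np.percentile(q[:,1],[1,99]),cv2.minAreaRect((q[:,:2]*1000).astype(np.float32)))
T=cloud(dict(np.load("top1.npz")))
for y in np.arange(.16,-.1,-.03):
    q=T[(abs(T[...,1]-y)<.006)&(abs(T[...,0]-.57)<.12)&(T[...,2]>.06)];
    if len(q):print("y%.2f"%y,"zmax",np.percentile(q[:,2],97),"x",q[:,0].min(),q[:,0].max())
E
```

```text
pot bottom 451 [0.153 0.163 0.166] x [0.538 0.628] y [0.221 0.29 ] ((581.3994750976562, 256.4355163574219), (96.0094223022461, 70.77515411376953), 0.47729650139808655)
y0.16 zmax 0.20461014181416334 x 0.48567770045125347 0.6698991794276546
y0.13 zmax 0.23087596298447713 x 0.5349239792438953 0.6024516580972636
y0.10 zmax 0.2436268617438129 x 0.5376558703850108 0.6103688366438816
y0.07 zmax 0.2509654611196719 x 0.5356983681383817 0.6101594921900502
y0.04 zmax 0.2621855720932568 x 0.5360830198765704 0.6120792922695933
y0.01 zmax 0.42787855375540307 x 0.4501609013781321 0.6031954795692477
y-0.02 zmax 0.4889009552250662 x 0.45076732177780116 0.6286683634094102
y-0.05 zmax 0.4876467616561791 x 0.45143238395590535 0.6373086006199048
y-0.08 zmax 0.45258034420635684 x 0.45034240780202556 0.634414947991981
```

Centring is within about 2 mm and the wrist will clear the bar by about 50 mm. Lowering with contact checks, then release and retreat.

```bash
python3 - <<'E'
from h import *
from cell import manip as m,cams
H=87.6;e=np.array([np.cos(np.radians(H)),np.sin(np.radians(H)),0])
L=np.array([.5807,.259,.060])-.015*e
lin(m,L,H,20,up=.006,rate=.08);st(m,"near")
print(down(m,.014,3.));st(m,"down")
m.set_gripper(.076);st(m,"rel")
z,_=tool(H,20);p=m.state()["tool_pos"]
m.move_linear(p-.09*z,rate=.1);m.move_linear(p-.09*z+[0,0,.12],rate=.2);st(m,"clear")
go(m,(.48,-.12,.30),-8.3,90);st(m,"away")
ims=[]
for n,(a,b,d,e_) in dict(scene=(260,140,400,250),top=(170,160,310,280)).items():
    c=cams.capture(n);np.savez(n+"2.npz",**c);ims.append(cv2.resize(c["image"][b:e_,a:d],(400,340),interpolation=cv2.INTER_CUBIC))
cv2.imwrite("pics/placed.png",np.clip(np.hstack(ims)*1.4,0,255).astype(np.uint8))
W=cloud(dict(np.load("scene2.npz")))
def rect(x,y,dx,dy,lo,hi):
    k=(abs(W[...,0]-x)<dx)&(abs(W[...,1]-y)<dy)&(W[...,2]>lo)&(W[...,2]<hi);q=W[k];return len(q),np.median(q[:,2]),cv2.minAreaRect((q[:,:2]*1000).astype(np.float32))
print("pot",rect(.58,.26,.06,.06,.072,.086));print("pot all",rect(.58,.26,.055,.055,.03,.086))
print("posts",rect(.58,.26,.12,.06,.086,.12));print("bar",rect(.545,.025,.12,.06,.007,.06));print("block",rect(.545,.025,.12,.06,.03,.06))
E
```

```text
near t24.7 w0.0600 gf30.0 F [ 0.4 -0.8 -1.3] p [0.5812 0.2618 0.06  ]
(0.009000000000000001, np.float64(5.153625556910674))
down t27.1 w0.0599 gf30.0 F [-0.8 -1.   3.9] p [0.5812 0.2619 0.0519]
rel t27.6 w0.0758 gf0.0 F [ 0.2 -0.7 -0.8] p [0.5811 0.2619 0.051 ]
clear t29.4 w0.0758 gf0.0 F [-0.2  0.1 -0.1] p [0.5769 0.1777 0.2007]
away t31.3 w0.0758 gf0.0 F [ 0.4  0.2 -0.6] p [ 0.4797 -0.1197  0.28  ]
pot (284, np.float64(0.07674430747322375), ((582.2327880859375, 261.32366943359375), (61.062442779541016, 63.5660400390625), 86.72650146484375))
pot all (434, np.float64(0.07514337517307307), ((582.93017578125, 261.32757568359375), (61.14295196533203, 65.00394439697266), 87.20319366455078))
posts (179, np.float64(0.09513571447918978), ((579.6490478515625, 258.967529296875), (61.436676025390625, 184.63705444335938), 87.6199951171875))
bar (408, np.float64(0.01172175702327477), ((546.3939819335938, 24.847896575927734), (30.516658782958984, 202.4520263671875), 81.62503814697266))
block (68, np.float64(0.04193642782440471), ((544.6572265625, 24.910749435424805), (16.369386672973633, 50.17200469970703), 81.4937973022461))
```

View pics/placed.png

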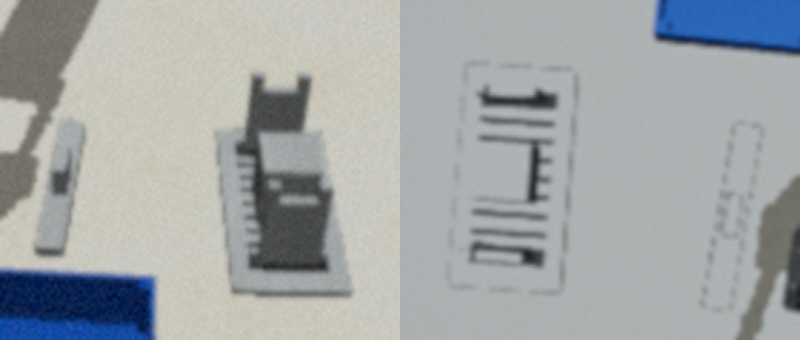

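The pot stands mouth-down between the posts (scene crop, around (290,200); flat bottom up at (290,150)), within 2 mm of the rack's centre. Now the bar.

```bash
python3 - <<'E'
from h import *
from cell import manip as m,cams
B=np.array([.5456,.0250,.0365]);S=np.array([.5804,.2590,.0365+.088])
hb,hs=-8.4,-2.4
m.set_gripper(.05)
go(m,B,hb,90,f=0,up=.12);lin(m,B,hb,90,f=0,rate=.1);st(m,"at")
m.set_gripper(.005,45);st(m,"grip")
lin(m,B,hb,90,f=0,up=.2);st(m,"up")
lin(m,S,hs,90,f=0,up=.11,rate=.15);m.dwell(.2);st(m,"over")
lin(m,S,hs,90,f=0,up=.028,rate=.1);st(m,"above prongs")
ims=[]
for n,(a,b,d,e_) in dict(scene=(300,120,400,250),top=(170,160,310,280)).items():
    c=cams.capture(n);np.savez(n+"3.npz",**c);ims.append(cv2.resize(c["image"][b:e_,a:d],(330 if n=="scene" else 460,430 if n=="scene" else 394),interpolation=cv2.INTER_CUBIC))
ims[1]=cv2.copyMakeBorder(ims[1],0,36,0,0,cv2.BORDER_CONSTANT)
cv2.imwrite("pics/bar.png",np.clip(np.hstack(ims)*1.4,0,255).astype(np.uint8))
W=cloud(dict(np.load("scene3.npz")));k=(abs(W[...,0]-.58)<.13)&(abs(W[...,1]-.26)<.05)&(W[...,2]>.115)&(W[...,2]<.134);q=W[k]
print(cv2.minAreaRect((q[:,:2]*1000).astype(np.float32)))
E
```

```text
at t35.7 w0.0500 gf0.0 F [-0.3 -1.2  0. ] p [0.5464 0.025  0.0183]
grip t36.3 w0.0156 gf45.0 F [-0.  -2.9  2.5] p [0.5457 0.0246 0.0177]
up t38.1 w0.0156 gf45.0 F [-0.2 -0.1 -3.2] p [0.545  0.025  0.2165]
over t40.1 w0.0158 gf45.0 F [ 0.7 -0.6 -3.1] p [0.5805 0.2584 0.2156]
above prongs t41.0 w0.0157 gf45.0 F [ 0.6  0.7 -3.3] p [0.5811 0.2592 0.1343]
((589.7535400390625, 260.63037109375), (30.869306564331055, 184.9487762451172), 87.70227813720703)
```

View pics/bar.png

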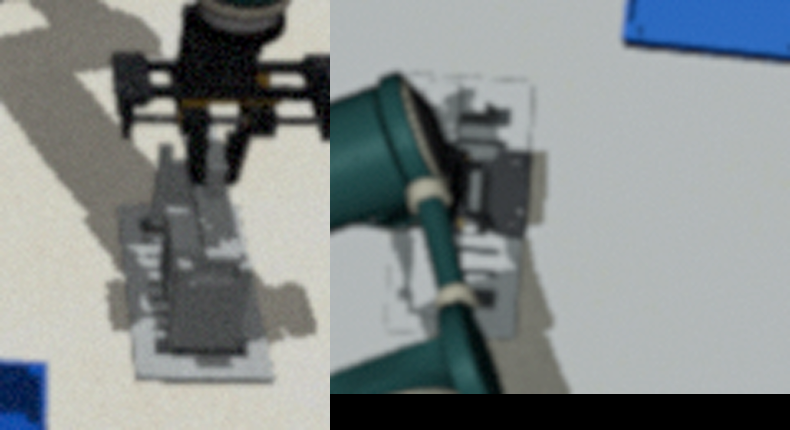

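The bar is held block-up just above the prongs and aligned with the posts (scene crop, near post (205,310)), within 1–2 mm. Lowering it into the notches.

```bash
python3 - <<'E'
from h import *
from cell import manip as m,cams
S=np.array([.5802,.2582,.0365+.088]);hs=-2.4
lin(m,S,hs,90,f=0,up=.006,rate=.05);st(m,"in notch")
print(down(m,.012,5.));st(m,"down")
E
```

```text
in notch t41.7 w0.0160 gf45.0 F [ 0.3 -0.5 -3.5] p [0.5799 0.2581 0.111 ]
(0.007, np.float64(5.874918943722125))
down t43.7 w0.0159 gf45.0 F [-3.3 -1.3  3.4] p [0.5806 0.2584 0.1057]
```

Contact came exactly at the seat height (0.0177 + 0.088). Releasing and checking.

```bash
python3 - <<'E'
from h import *
from cell import manip as m,cams
m.set_gripper(.04);st(m,"rel")
p=m.state()["tool_pos"];m.move_linear(p+[0,0,.15],rate=.12)
go(m,(.45,-.15,.30),-20,90,f=0);m.dwell(.3);st(m,"away")
c=cams.capture("scene");t=cams.capture("top")
ims=[cv2.resize(c["image"][100:280,90:450],(790,395),interpolation=cv2.INTER_CUBIC)]
cv2.imwrite("pics/final.png",np.clip(ims[0]*1.3,0,255).astype(np.uint8))
W=cloud(c)
def rect(x,y,dx,dy,lo,hi):
    k=(abs(W[...,0]-x)<dx)&(abs(W[...,1]-y)<dy)&(W[...,2]>lo)&(W[...,2]<hi);q=W[k];return len(q),np.percentile(q[:,2],[5,50,95]),cv2.minAreaRect((q[:,:2]*1000).astype(np.float32))
print("bar top",rect(.58,.26,.13,.025,.094,.105));print("block",rect(.58,.26,.06,.03,.115,.14))
for x in(.49,.51,.65,.67):
    k=(abs(W[...,0]-x)<.008)&(abs(W[...,1]-.26)<.012)&(W[...,2]>.09)&(W[...,2]<.12);print(x,np.median(W[k][:,2]))
E
```

```text
rel t44.2 w0.0398 gf0.0 F [-0.3  0.7 -0.6] p [0.5806 0.2584 0.1048]
away t47.5 w0.0400 gf0.0 F [ 0.4 -0.7 -0.7] p [ 0.4503 -0.1495  0.2809]
bar top (387, array([0.09570684, 0.09890604, 0.10287517]), ((579.2594604492188, 259.90411376953125), (201.65582275390625, 48.359561920166016), 0.18794742226600647))
block (85, array([0.11645421, 0.12866032, 0.13274711]), ((579.9492797851562, 260.35150146484375), (16.552249908447266, 47.693199157714844), 87.60383605957031))
0.49 0.09897510533721926
0.51 0.098167468557808
0.65 0.09939914957742763
0.67 0.09882241040083284
```

View pics/final.png

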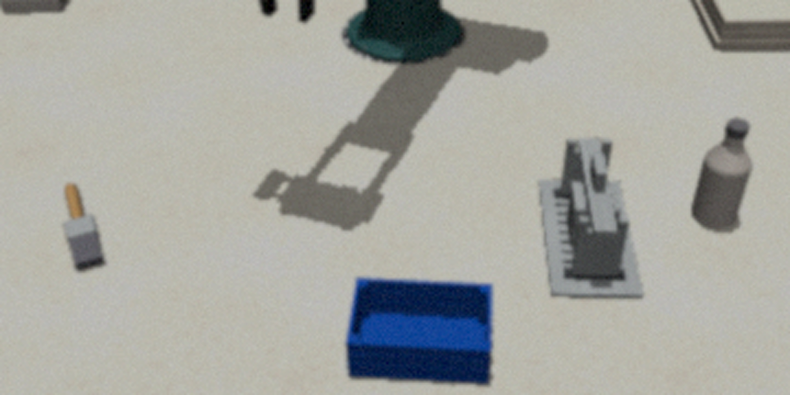

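The bar lies level in both notches (around (597,200)), with its top at about 0.099 m along its length and its centre within 1–2 mm. The basket, bottle and brush look undisturbed.

```bash
python3 -c "
from cell import order
print(order.close_job())"
```

```text
the job is handed in; nothing more can be done
None
```

The job is handed in at about 47.5 s of the 72 s allowed: the pot stands mouth-down mid-rack and released, about 2 mm off centre, and the bar lies level in both notches above it, block up and centred within about 1–2 mm.

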